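# Set the sample lift stage four clicks up from its stop

## Robot

A 6-joint arm with a two-finger parallel gripper is mounted at the origin on a cart in front of the work surface, level with it; the furniture and walls round the work are solid. World frame = base frame: x ahead of the robot, y to its left, z up, the work surface at z = 0. Lengths are in m, angles in rad, forces in N, time in s.
With the tool pointing down it reaches from about 0.35 to 0.85 m from the base axis. Payload 8.1 kg.
Tool frame: the origin (TCP) lies on the mounting face of the last link; the fingertips stand 186 mm ahead of it and the grasp point (between the pads) lies 167 mm ahead of it; z points along the fingers, y is the line along which they close (so a half turn about z gives the same grasp; the last joint's range is limited). The gripper opens to 93 mm and grips with 3 to 60 N. Pads are 15 mm wide; open, the fingers measure 128 mm over their backs; the gripper's body (75 mm by 188 mm) begins 65 mm behind the grasp point.
Start: joints at [-1.32, 0.13, 1.488, -0, 1.523, -0.085], TCP at [0.198, -0.566, 0.405] pointing down, gripper open.
Joint ranges: [-2.96, 2.96], [-0.89, 2.26], [0.02, 2.5], [-1.34, 4.48], [0, 2.73], [-2.66, 2.66]. Speed limits (rad/s): [2.39, 2.39, 2.79, 3.14, 3.14, 3.14].

## Interface

Orientations are given as a rotation vector (axis times angle).
In Python, from plant import * gives the robot as it stands. The module is installed in compiled form; this text tells all that it offers.
- The arm moves only by the tool arm_command, never from a script. Its argument "increments" is a list of rows, each a list of 6 numbers: the shift along the tool's x, y, z in units of 0.2 m (1.0 is 0.2 m), then the turn, a rotation vector about the tool's x, y, z in units of pi rad (1.0 is pi rad). A call has exactly 5 rows; each row is the pose to reach, as a shift and turn from the pose commanded when the call began, along the tool's axes at that moment, turning the shorter way round; what a row does not reach only later rows make up. A row lasts 1/8 s, in which the tool goes at most 62.5 mm and 10.7 degrees, less where a joint would pass 70% of its speed; a pose out of reach is approached as far as the arm can. A call with a number of a shift or a turn outside -1 to 1 is refused whole. A call with a gripper value outside its range is refused whole. "fingers" is the closure, from -1 (fully open) to 1 (shut), set as the call begins (left out, the last holds). The fingers move at their own pace and stop on an object; "force" is the grip in N (left out, the last holds). Time passes only in rows, so rows that repeat a pose let the fingers close, or fill a call up. It gives the time, the measured TCP pose, the force, the opening and the grip force at its end, in the units of the state.
- read_state(): the state, without advancing time (a new reading comes with each control period).
- read_camera(name): name is "scene" or "top"; returns a dict with "image" (420x560x3 uint8, red, green, blue), "fx", "fy", "cx", "cy" (pixels), "k1" (the pictures are not rectified: a ray, as slopes to the right and down, at radius r is drawn at 1 + k1 r^2 times it, then the intrinsics apply), "T" (4x4, takes a point from camera to world coordinates). Camera axes: x right, y down, z forward; pixel columns grow to the right and rows downward; lengths in m; the calibration is good to about 2 mm. A picture is of the moment at which its call begins. There is no depth.
- close_job(): hands the job in; it is judged then, once.
The state is a dict: "t": time; "q": joint angles; "dq": joint speeds; "joint_torque": joint torques, N m; "tool_pos": TCP position; "orientation": TCP orientation; "force": force on the tool from outside, world axes, zero at the start; "wrist_torque": the same for the moment, N m; "opening": finger opening in m; "gripper_force": force on a finger pad.
Only numpy, scipy, OpenCV 4.12 (cv2) and the standard library are available. Lean on these libraries where they do the work, as an engineer would, in place of code of your own. Each camera call takes 0.05 s, during which the arm holds its last target. There are 200 camera calls.

## Task

Bring the sample on the small lift stage to its viewing height: turn the stage's black bar knob anticlockwise (seen from above) back to its end stop, so that the stage is fully down, then turn it clockwise exactly four clicks and let go. Do not touch the sample or its platform, and leave the other things on the bench where they are.

Things in the scene. Friction and masses are not known exactly. Their poses are not given: they have to be found in the camera images.
- knob_grip (a point): Grip point of the lift stage's black click-stop knob (upright axis): a disc 47 mm across, its top 63 mm above the bench, with an upright bar across it 44 mm long, 13 mm thick, 34 mm tall. The point is in the bar, on the knob's axis, 85 mm above the bench, 12 mm below the bar's top. It turns with the knob: x along the bar (white line at its -x end), y across its thickness, z up.
- lift_knob (a joint): Knob angle, rad: 0 at the end stop (platform fully down), growing clockwise seen from above. Click stops every 18 degrees (0.314 rad) draw the knob in when let go; passing one takes about 0.15 N m. Starts one to three clicks up (seldom poised between two); the far stop is seven clicks up. Black marks on the aluminium ring show the clicks, the long one the stop.
- sample_top (a point): Centre of the polished top of the black resin sample, 30 mm diameter, 18 mm high, clamped on the lift platform. It is 53 mm above the bench when the stage is fully down and rises 1.5 mm a click.
- lift_stage: The lift stage, bolted down: dark steel base plate 205 x 96 x 10 mm, at one end a grey housing (76 x 80 mm, top 52 mm above the bench) with the knob, at the other the sample platform. Origin on the bench under the knob's axis, x along the base plate towards the platform (the plate runs from x = -48 to +158 mm), z up.
- steel_weight: Bystander: turned steel weight, 42 mm diameter, 24 mm high; origin at the centre of its underside.
- loose_mount: Bystander: loose black resin mount, 30 mm diameter, 18 mm high; origin at the centre of its underside.
- tweezers: Bystander: steel tweezers, 128 mm long, lying flat; origin at the centre of the underside.
- vial: Bystander: small capped glass vial, 23 mm diameter, 53 mm high; origin at the centre of its underside.
- petri_dish: Bystander: petri dish, 67 mm diameter, 17 mm high; origin at the centre of its underside.
- lift_platform: The stage's square aluminium sample platform, 66 x 66 x 7 mm, with the clamped sample; origin at the centre of the plate's underside, 104 mm from the knob's axis, z up.

How it is judged:
On the way:
1. the knob has been turned back to its end stop (within a third of a click) (value of joint lift_knob below 0.1 rad), for 0.1 s.
At the end, for the whole second after the job is handed in: The knob, after it has been at its end stop, rests in the fourth click from the stop (1.257 rad, within 0.1 rad, a third of a click), at rest (value of joint lift_knob between 1.15664 and 1.35664 rad and velocity of joint lift_knob between -0.1 and 0.1 rad/s); the robot touches nothing.
It fails at once if the robot touches the sample or its platform (contact force between lift_platform and the fingers above 1 N or contact force between lift_platform and the arm above 1 N).
It fails at once if one of the loose bystanders is moved by more than 20 mm (distance of any of steel_weight, loose_mount, tweezers, vial, petri_dish from where it was at the start of the episode above 0.02 m).
It also fails if it takes over 38 s, if anything falls off the work surface, if the arm or the gripper's body presses on something with over 40 N, if the wrist force passes 120 N, or if a joint passes its speed limit or range.

## Working session

There is one attempt and no reset: what is moved stays moved. The work goes in short steps, Python scripts to look and compute and a tool call to move; the robot and the scene stay as the last step left them, time stands still between calls to the robot, and variables do not carry over. Pictures are saved under pics/ and viewed, at most 10 in all, crops included, and the job is handed in when it is done.

Besides the shell and the picture viewer there is one more tool, called as a command line: name --pt "numbers of a row" for each row, then --argument value for the rest. arm_command: Moves the arm, as the interface text tells. Shifts and turns lie within -1 to 1; 1 stands for 0.2 m of shift or pi rad of turn. Its arguments: {"type":"object","properties":{"increments":{"type":"array","items":{"type":"array","items":{"type":"number","minimum":-1,"maximum":1}}},"fingers":{"type":"number"},"force":{"type":"number"}},"required":["increments"]}

```bash
mkdir -p pics
cat > h.py <<'E'
from plant import *
import numpy as np, cv2
from scipy.spatial.transform import Rotation as R
def cam(n):
    c=read_camera(n); c["bgr"]=c["image"][:,:,::-1].copy(); return c
def ray(c,u,v):
    K=np.array([[c["fx"],0,c["cx"]],[0,c["fy"],c["cy"]],[0,0,1.]])
    p=cv2.undistortPoints(np.array([[[u,v]]],float),K,np.array([c["k1"],0,0,0]))[0,0]
    # drawn = ray*(1+k1 r^2), same as OpenCV's model
    T=np.array(c["T"]); return T[:3,3],T[:3,:3]@np.array([p[0],p[1],1])
def onz(c,u,v,z):
    o,d=ray(c,u,v); return o+d*(z-o[2])/d[2]
E
python3 - <<'E'
from h import *
for n in("scene","top"):
    c=cam(n); cv2.imwrite(f"pics/{n}0.png",c["bgr"]); print(n,np.round(c["T"],3).tolist(),c["fx"],c["k1"])
print(read_state())
E
```

```text
scene [[-0.882, 0.277, -0.382, 0.854], [0.472, 0.534, -0.702, 0.645], [0.01, -0.799, -0.601, 0.664], [0.0, 0.0, 0.0, 1.0]] 417.8254964690044 -0.03482249952353386
top [[-0.001, -0.995, 0.098, 0.363], [-1.0, 0.002, 0.009, -0.045], [-0.009, -0.098, -0.995, 1.404], [0.0, 0.0, 0.0, 1.0]] 522.0147996880793 -0.09015894506033581
{'t': 0.1, 'q': array([-1.32035703e+00,  1.31059985e-01,  1.48913146e+00,  3.68159395e-06,
        1.52302268e+00, -8.53791196e-02]), 'dq': array([-2.92722836e-04, -1.73446476e-03, -4.94698046e-05,  1.40461487e-03,
       -6.90731644e-04, -1.51879945e-04]), 'joint_torque': array([ 8.56280931e-04, -5.61342931e+01, -4.93096983e+01,  7.69882207e-02,
        2.90779013e-02, -6.19816842e-05]), 'tool_pos': array([ 0.19770864, -0.56627684,  0.40382881]), 'orientation': array([-3.09581687e+00, -5.24756743e-01,  2.04104278e-04]), 'force': array([ 0.12013083,  0.4037821 , -0.06041399]), 'wrist_torque': array([-0.00605189, -0.03354211,  0.03870924]), 'gripper_force': 0.0, 'opening': 0.09271886578665785}
```

View pics/top0.png

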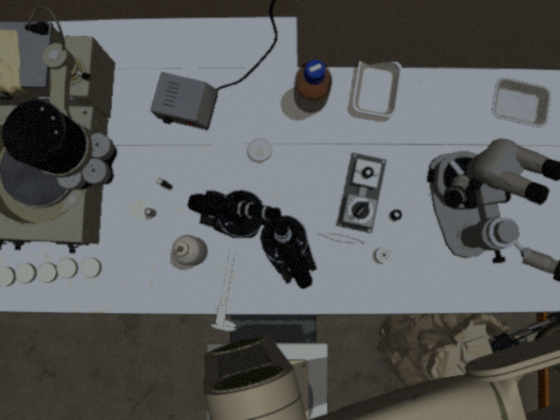

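View pics/scene0.png

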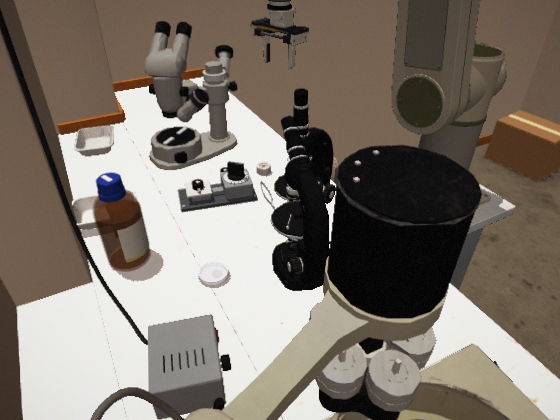

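The top view shows the stage at about (360,190), with the knob near (360,211) and the sample near (367,172). In the scene view the knob is at about (236,178). A black microscope stands next to the stage on its left (world +y). Next I'll enlarge both.

Run:
```python
from h import *
t=cv2.imread("pics/top0.png")[145:240,325:420]; s=cv2.imread("pics/scene0.png")[150:215,170:270]
a=cv2.resize(t,(500,500),interpolation=cv2.INTER_CUBIC)
b=cv2.resize(s,(0,0),fx=3,fy=3,interpolation=cv2.INTER_CUBIC); p=np.zeros((500,300,3),np.uint8); p[:b.shape[0]]=b
cv2.imwrite("pics/z.png",np.hstack([a,p]))
```

```text
(no output)
```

View pics/z.png

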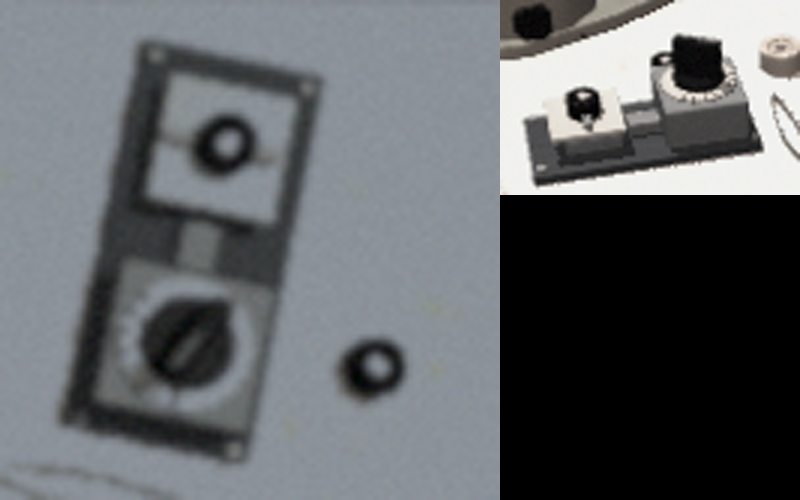

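The enlarged top view shows the bar running from lower left (165,368) to upper right (228,300), and the disc centre near (185,343). The plate corners are at about (140,42), (322,78), (243,462) and (62,425). In the scene crop the bar's top edge runs from about (675,35) to (722,42).

Run:
```python
from h import *
c=cam("top"); s=cam("scene")
f=lambda u,v,z:onz(c,325+u/5.263-.4,145+v/5.263-.4,z)
P=[f(*p,.010) for p in((140,42),(322,78),(243,462),(62,425))]
print("plate",np.round(P,4).tolist(),[round(np.linalg.norm(P[i]-P[i-3]),3) for i in range(4)])
a=((P[0]+P[1])-(P[2]+P[3]))/2; a/=np.linalg.norm(a); m=(P[2]+P[3])/2
print("stage yaw",np.degrees(np.arctan2(a[1],a[0])),"axis from plate",m+.048*a)
print("disc",f(185,343,.063))
e0,e1=f(165,368,.097),f(228,300,.097);print("bar",e0,e1,(e0+e1)/2,np.linalg.norm(e1-e0),np.degrees(np.arctan2(*(e1-e0)[1::-1])))
print("sample",f(225,145,.056))
g=lambda u,v,z:onz(s,170+(u-500)/3-.3,150+v/3-.3,z)
b0,b1=g(675,35,.097),g(722,42,.097);print("scene bar top",b0,b1,(b0+b1)/2,np.linalg.norm(b1-b0))
# measured bar: dark pixels brightness in top crop
im=c["bgr"][195:225,345:380].max(2); print(im[3:26,8:28])
st=read_state(); Rm=R.from_rotvec(st["orientation"]).as_matrix(); print(np.round(Rm,3).tolist())
```

```text
plate [[0.6622, -0.2279, 0.01], [0.6433, -0.3219, 0.01], [0.4449, -0.2771, 0.01], [0.464, -0.1851, 0.01]] [np.float64(0.096), np.float64(0.203), np.float64(0.094), np.float64(0.203)]
stage yaw -12.460535152862537 axis from plate [ 0.50133035 -0.24143772  0.01      ]
disc [ 0.50039249 -0.24070225  0.063     ]
bar [ 0.48490181 -0.22594764  0.097     ] [ 0.51760323 -0.25676431  0.097     ] [ 0.50125252 -0.24135597  0.097     ] 0.04493384590505231 -43.30039017907961
sample [ 0.6001458  -0.26340078  0.056     ]
scene bar top [ 0.51156745 -0.25663342  0.097     ] [ 0.47972306 -0.22675018  0.097     ] [ 0.49564526 -0.2416918   0.097     ] 0.0436700510957049
[[115 123 133 137 137 141 144 143 144 139 137 126 117 106  99  93  87  88
   80  71]
 [127 141 145 147 149 152 153 152 149 152 148 146 138 135 119 112 103 103
   99  94]
 [137 148 152 149 144 142 145 143 142 145 144 142 140 136 127 117 110 110
  109 104]
 [136 148 144 129 114 112 105 104 103 106 108 111 108 104 106 106 109 115
  111 109]
 [141 143 125  93  74  65  56  57  61  57  64  64  56  59  70  85 100 118
  114 110]
 [137 115  88  6
[... 880 characters left out ...]
 39  41  32  40  73 118 146
  151 135]
 [ 47  19   3  26  45  56  49  38  29  32  37  39  40  35  57  91 130 150
  151 130]
 [ 61  31  19  16  31  38  30  34  33  35  38  40  37  53  83 113 142 152
  145 127]
 [ 78  58  37  27  23  30  30  32  40  37  43  41  53  76 112 137 148 147
  135 120]
 [ 81  82  69  57  37  27  30  38  33  42  52  65  82 114 136 150 153 138
  123 110]
 [ 94 100 107  99  75  53  57  69  68  74  88 106 126 143 148 154 145 128
  116 106]
 [109 121 131 131 109  91 104 120 129 127 131 140 147 153 150 147 134 122
  111 104]
 [114 128 139 144 128 116 135 148 148 149 150 152 154 146 141 127 118 111
  108 102]]
[[0.944, 0.33, -0.0], [0.33, -0.944, 0.001], [0.0, -0.001, -1.0]]
```

Both views agree: the knob axis is at about (0.501, -0.241) and the bar lies at about -44°, with its white line towards the robot. I'll use the grasp with tool x at +136°, which keeps joint 6 well inside its range. First I move to a clear waypoint.

arm_command --pt "0.2 -0.25 0 0 0 -0.058" --pt "0.4 -0.5 0 0 0 -0.116" --pt "0.6 -0.75 0 0 0 -0.174" --pt "0.8 -1 0 0 0 -0.232" --pt "0.8 -1 0 0 0 -0.29" --fingers -0.3 --force 60

```text
t: 0.82
tool_pos: [0.2839, -0.3219, 0.4047]
orientation: [2.542, 1.846, 0.001]
force: [-0.5, 0.2, -0.3]
opening: 0.0604
gripper_force: 0.0
```

```bash
cat >> h.py <<'E'
def togo(x,y,z,psi):
    s=read_state(); r=R.from_rotvec(s["orientation"]); p=np.radians(psi); c,q=np.cos(p),np.sin(p)
    T=np.array([[c,q,0],[q,-c,0],[0,0,-1]]); m=r.as_matrix()
    print("t",s["t"],"pos",np.round(s["tool_pos"],4),"psi",np.degrees(np.arctan2(m[1,0],m[0,0])).round(2),"q6",s["q"][5].round(3),"open",round(s["opening"],4),"tau",np.round(s["wrist_torque"],3),"F",np.round(s["force"],1),"g",s["gripper_force"])
    print("shift",np.round(m.T@(np.array([x,y,z])-s["tool_pos"])/.2,3),"turn",np.round((r.inv()*R.from_matrix(T)).as_rotvec()/np.pi,4))
E
python3 -c "
from h import *
togo(.501,-.2412,.404,136)"
```

```text
t 0.825 pos [ 0.2839 -0.3219  0.4047] psi 72.0 q6 -0.654 open 0.0604 tau [-0.129 -0.003 -0.024] F [-0.5  0.2 -0.3] g 0.0
shift [0.719 0.908 0.004] turn [ 3.000e-04 -1.000e-04 -3.556e-01]
```

arm_command --pt "0.16 0.2 0 0 0 -0.059" --pt "0.32 0.4 0 0 0 -0.118" --pt "0.48 0.6 0 0 0 -0.177" --pt "0.64 0.8 0 0 0 -0.236" --pt "0.72 0.91 0 0 0 -0.295"

```text
t: 1.45
tool_pos: [0.5032, -0.245, 0.4043]
orientation: [-1.451, -2.786, -0.001]
force: [-0.8, 0.9, 0.1]
opening: 0.0603
gripper_force: 0.0
```

```bash
python3 -c "
from h import *
togo(.501,-.2412,.253,136)"
```

```text
t 1.45 pos [ 0.5032 -0.245   0.4043] psi 125.0 q6 -1.156 open 0.0603 tau [-0.003 -0.119  0.026] F [-0.8  0.9  0.1] g 0.0
shift [0.021 0.002 0.757] turn [ 0.0001 -0.0002 -0.0611]
```

arm_command --pt "0.02 0 0.1 0 0 -0.03" --pt "0.02 0 0.3 0 0 -0.061" --pt "0.02 0 0.5 0 0 -0.061" --pt "0.02 0 0.65 0 0 -0.061" --pt "0.02 0 0.755 0 0 -0.061"

```text
t: 2.08
tool_pos: [0.4984, -0.2427, 0.2516]
orientation: [-1.188, -2.906, -0.001]
force: [0.8, -0.5, 0.5]
opening: 0.0606
gripper_force: 0.0
```

Run:
```python
from h import *
togo(.501,-.2412,.253,136)
s=cam("scene"); t=cam("top")
a=cv2.resize(s["bgr"][120:220,170:300],(0,0),fx=5,fy=5,interpolation=cv2.INTER_CUBIC)
cv2.imwrite("pics/g1.png",a)
```

```text
t 2.075 pos [ 0.4984 -0.2427  0.2516] psi 135.52 q6 -1.34 open 0.0606 tau [-0.04  -0.149 -0.003] F [ 0.8 -0.5  0.5] g 0.0
shift [-0.004  0.014 -0.007] turn [-0.0002 -0.0008 -0.0026]
```

View pics/g1.png

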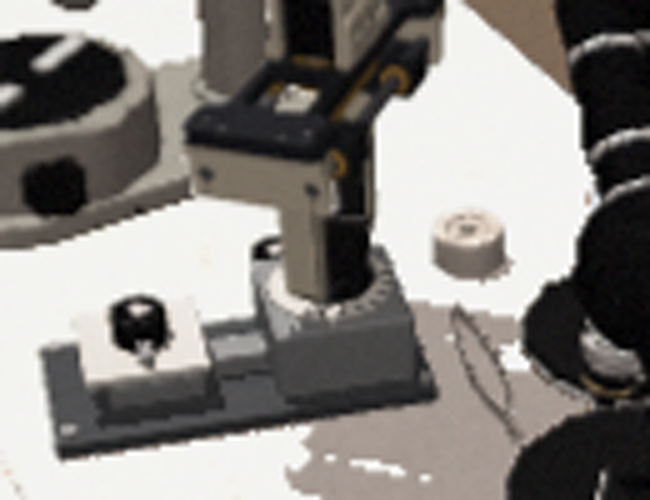

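The view shows the fingers straddling the knob bar at about (325,270), just above the disc and clear of the sample. I'll close on the bar with a small centring correction.

arm_command --pt "0 0.012 -0.005 0 0 0" --pt "0 0.012 -0.005 0 0 0" --pt "0 0.012 -0.005 0 0 0" --pt "0 0.012 -0.005 0 0 0" --pt "0 0.012 -0.005 0 0 0" --fingers 1 --force 50

```text
t: 2.8
tool_pos: [0.5001, -0.2419, 0.255]
orientation: [-1.189, -2.907, 0.003]
force: [-14.2, -12.8, 6.9]
opening: 0.0153
gripper_force: 9.2
```

```bash
python3 -c "
from h import *
togo(.501,-.2412,.253,136)"
```

```text
t 2.8 pos [ 0.5001 -0.2419  0.255 ] psi 135.52 q6 -1.336 open 0.0153 tau [-2.18   2.312 -0.11 ] F [-14.2 -12.8   6.9] g 9.196688532829285
shift [-0.001  0.006  0.01 ] turn [-0.0008 -0.0001 -0.0026]
```

arm_command --pt "0 0 0 0 0 0" --pt "0 0 0 0 0 0" --pt "0 0 0 0 0 0" --pt "0 0 0 0 0 0" --pt "0 0 0 0 0 0"

```text
t: 3.42
tool_pos: [0.4995, -0.2427, 0.2551]
orientation: [-1.189, -2.906, 0.005]
force: [-10.3, -6.4, 5.8]
opening: 0.0125
gripper_force: 49.9
```

```bash
python3 -c "
from h import *
togo(.501,-.2412,.253,136)"
```

```text
t 3.425 pos [ 0.4995 -0.2427  0.2551] psi 135.48 q6 -1.336 open 0.0125 tau [-1.195  1.604 -0.058] F [-10.3  -6.4   5.8] g 49.90492343902588
shift [-0.     0.011  0.01 ] turn [-0.0012 -0.0002 -0.0029]
```

The bar is gripped with the opening at 12.5 mm. Now I turn anticlockwise (negative about tool z) and relax the offset.

arm_command --pt "0 -0.008 -0.006 0 0 -0.03" --pt "0 -0.008 -0.006 0 0 -0.06" --pt "0 -0.008 -0.006 0 0 -0.09" --pt "0 -0.008 -0.006 0 0 -0.12" --pt "0 -0.008 -0.006 0 0 -0.12"

```text
t: 4.05
tool_pos: [0.4989, -0.2432, 0.2551]
orientation: [-0.621, -3.078, 0.002]
force: [-1.9, -6.4, -6.1]
opening: 0.0127
gripper_force: 49.9
```

```bash
python3 -c "
from h import *
togo(.501,-.2412,.253,136)"
```

```text
t 4.05 pos [ 0.4989 -0.2432  0.2551] psi 157.17 q6 -1.717 open 0.0127 tau [-1.037  0.082  0.02 ] F [-1.9 -6.4 -6.1] g 49.91233706474304
shift [-0.006  0.014  0.011] turn [-0.0006 -0.0002  0.1176]
```

arm_command --pt "0 0 0 0 0 -0.02" --pt "0 0 0 0 0 -0.04" --pt "0 0 0 0 0 -0.06" --pt "0 0 0 0 0 -0.08" --pt "0 0 0 0 0 -0.08"

```text
t: 4.68
tool_pos: [0.4988, -0.2434, 0.2551]
orientation: [-0.233, -3.131, 0.002]
force: [-1.7, -6.3, -4.5]
opening: 0.0129
gripper_force: 50.9
```

```bash
python3 -c "
from h import *
togo(.501,-.2412,.253,136)"
```

```text
t 4.675 pos [ 0.4988 -0.2434  0.2551] psi 171.48 q6 -1.967 open 0.0129 tau [-1.085  0.189 -0.763] F [-1.7 -6.3 -4.5] g 50.87896943092346
shift [-0.009  0.013  0.011] turn [-0.0006 -0.0003  0.1971]
```

The wrist torque has risen to -0.76 N m, well above the 0.15 N m of a click, and the turn so far is 36° (two clicks). So this is the end stop, at ψ ≈ 171°. Now I turn 72° clockwise in two calls.

arm_command --pt "0 0 0 0 0 0.04" --pt "0 0 0 0 0 0.08" --pt "0 0 0 0 0 0.12" --pt "0 0 0 0 0 0.16" --pt "0 0 0 0 0 0.2"

```text
t: 5.3
tool_pos: [0.499, -0.243, 0.2551]
orientation: [-1.195, -2.904, 0.002]
force: [-0.7, -4.6, -6.1]
opening: 0.0129
gripper_force: 49.9
```

arm_command --pt "0 0 0 0 0 0.04" --pt "0 0 0 0 0 0.08" --pt "0 0 0 0 0 0.12" --pt "0 0 0 0 0 0.16" --pt "0 0 0 0 0 0.202"

```text
t: 5.92
tool_pos: [0.4994, -0.2428, 0.2551]
orientation: [2.042, 2.387, -0.001]
force: [2.3, -2.9, -7.6]
opening: 0.0126
gripper_force: 49.9
```

arm_command --pt "0 0 0 0 0 0" --pt "0 0 0 0 0 0" --pt "0 0 0 0 0 0" --pt "0 0 0 0 0 0" --pt "0 0 0 0 0 0"

```text
t: 6.55
tool_pos: [0.4994, -0.2428, 0.2551]
orientation: [2.033, 2.395, -0.001]
force: [2.2, -4.6, -9.6]
opening: 0.0128
gripper_force: 49.9
```

```bash
python3 -c "
from h import *
togo(.501,-.2412,.253,99)"
```

```text
t 6.55 pos [ 0.4994 -0.2428  0.2551] psi 99.33 q6 -0.707 open 0.0128 tau [-0.922 -0.783 -0.112] F [ 2.2 -4.6 -9.6] g 49.894165992736816
shift [0.007 0.009 0.011] turn [-0.0001  0.0001  0.0018]
```

Next I open the fingers part way, then go straight up, clear of the knob, and look.

arm_command --pt "0 0 0 0 0 0" --pt "0 0 0 0 0 0" --pt "0 0 0 0 0 0" --pt "0 0 0 0 0 0" --pt "0 0 0 0 0 0" --fingers -0.3

```text
t: 7.18
tool_pos: [0.4996, -0.2425, 0.2561]
orientation: [2.037, 2.392, 0.0]
force: [0.6, -0.8, 0.3]
opening: 0.0578
gripper_force: 0.0
```

arm_command --pt "0 0 -0.1 0 0 0" --pt "0 0 -0.3 0 0 0" --pt "0 0 -0.5 0 0 0" --pt "0 0 -0.7 0 0 0" --pt "0 0 -0.75 0 0 0"

```text
t: 7.8
tool_pos: [0.5001, -0.2428, 0.4111]
orientation: [2.032, 2.386, 0.002]
force: [0.4, 0.1, 0.2]
opening: 0.0603
gripper_force: 0.0
```

arm_command --pt "-0.25 0 0 0 0 0" --pt "-0.5 0 0 0 0 0" --pt "-0.25 0 0 0 0 0" --pt "-0.1 0 0 0 0 0" --pt "0 0 0 0 0 0"

```text
t: 8.43
tool_pos: [0.4993, -0.2414, 0.4053]
orientation: [-2.036, -2.391, 0.0]
force: [0.6, -0.0, 0.3]
opening: 0.0605
gripper_force: 0.0
```

Run:
```python
from h import *
togo(.3,-.28,.404,72)
for n,(y,x) in dict(scene=(140,190),top=(190,325)).items():
    c=cam(n); cv2.imwrite(f"pics/{n}2.png",c["bgr"])
a=cv2.imread("pics/scene2.png")[135:215,170:280]; b=cv2.imread("pics/top2.png")[145:240,325:420]
cv2.imwrite("pics/z2.png",np.hstack([cv2.resize(a,(440,400),interpolation=cv2.INTER_CUBIC),cv2.resize(b,(340,400),interpolation=cv2.INTER_CUBIC)]))
```

```text
t 8.425 pos [ 0.4993 -0.2414  0.4053] psi 99.18 q6 -0.703 open 0.0605 tau [-0.025 -0.089  0.065] F [ 0.6 -0.   0.3] g 0.0
shift [-0.032 -1.014  0.007] turn [-0.0004 -0.0002  0.151 ]
```

View pics/z2.png

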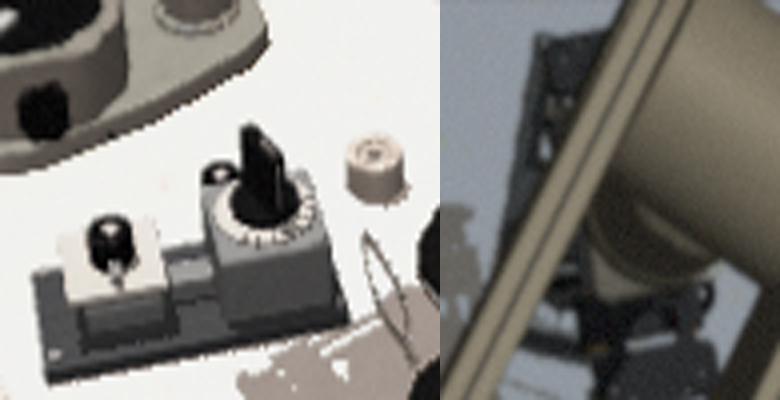

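In the scene view the bar now points nearly towards the camera, with its top edge from about (245,125) to (280,158). The arm hides the knob in the top view, so I'll back off to see it.

arm_command --pt "0 -0.2 0 0 0 0" --pt "0 -0.5 0 0 0 0" --pt "-0.2 -0.8 0 0 0 0" --pt "-0.5 -1 0 0 0 0" --pt "-0.8 -1 0 0 0 0"

```text
t: 9.15
tool_pos: [0.3252, -0.421, 0.4072]
orientation: [2.037, 2.388, -0.002]
force: [1.2, -0.2, 1.1]
opening: 0.0605
gripper_force: 0.0
```

Run:
```python
from h import *
togo(.3,-.28,.404,72)
c=cam("top"); b=c["bgr"][190:225,342:377]
cv2.imwrite("pics/z3.png",cv2.resize(b,(560,560),interpolation=cv2.INTER_CUBIC))
s=cam("scene")
f=lambda u,v:onz(s,170+u/4-.4,135+v/4*.8/.8*0.8 if 0 else 135+v/5-.4,.097)
a,b=f(245,125),f(280,158);print(a,b,np.linalg.norm(a-b),np.degrees(np.arctan2(*(a-b)[1::-1])))
```

```text
t 9.15 pos [ 0.3252 -0.421   0.4072] psi 99.07 q6 -1.168 open 0.0605 tau [-0.024 -0.134 -0.007] F [ 1.2 -0.2  1.1] g 0.0
shift [ 0.716 -0.013  0.014] turn [0.0003 0.0008 0.1504]
[ 0.50133284 -0.26169286  0.097     ] [ 0.49441716 -0.22017338  0.097     ] 0.04209149100455947 -80.54335321679243
```

View pics/z3.png

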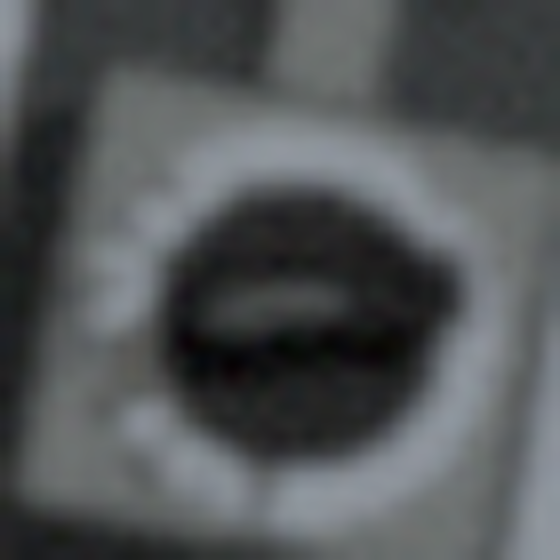

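The bar lies almost level in the image, rising slightly to the right, at about -80.5° in the scene measurement. Four clicks from the stop at about -9° should give -81°. The ring's long mark at (265,495) also fits the -9° stop direction. The gripper is clear of everything, so I'm handing in.

```bash
python3 -c "
from plant import *
print(close_job())"
```

```text
the job is handed in; nothing more can be done
None
```

I turned the knob back to its end stop, then four clicks clockwise, let go and handed in at about 9 s; the bar's final angle in the images matches the fourth click, but the hand-in returned no verdict.

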